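Rehouse the seasonings in the new oak rack, in the same order

TASK

The old grey and white spice rack is going to be washed, so move its four seasonings (red-capped, dark-capped and yellow-capped spice jars and the salt shaker) into the new oak rack, one to a pocket, in the same order from left to right as they stand in the old rack now, because the cook reaches for them without looking. Keep each one upright, lower it gently right down onto the oak board instead of dropping it, and leave the tin, the tea carton and the orange mug where they are.

Things in the scene. Friction and masses are not known exactly. Their poses are not given: they have to be found in the camera images.
- jar_red: spice jar with a red screw cap, 45 mm across, 106 mm tall; the cap (45 mm across) is its top 21 mm, the round body under it 42 mm across. Loose, 0.07 to 0.16 kg, upright in one of the old rack's cups at the start. Origin: centre of its underside, z up its axis
- jar_dark: spice jar with a very dark, almost black screw cap that has a green disc on its top, 44 mm across, 105 mm tall; the cap (44 mm across) is its top 21 mm, the round body under it 42 mm across. Loose, 0.07 to 0.16 kg, upright in one of the old rack's cups at the start. Origin: centre of its underside, z up its axis
- salt_shaker: salt shaker: clear glass with a pale grey perforated cap, round, 44 mm across at the base, 90 mm tall; the cap is its top 24 mm, about 34 to 38 mm across. Loose, 0.07 to 0.16 kg, upright in one of the old rack's cups at the start. Origin: centre of its underside, z up its axis
- jar_yellow: spice jar with ochre contents and a yellow screw cap, 45 mm across, 106 mm tall; the cap (45 mm across) is its top 21 mm, the round body under it 42 mm across. Loose, 0.07 to 0.16 kg, upright in one of the old rack's cups at the start. Origin: centre of its underside, z up its axis
- cup_red: the open square white plastic cup of the old rack in which the red-capped jar stands at the start, so it still marks that one's place in the old row when it is empty (the four cups look alike). Fixed, 74 x 74 mm outside, 68 x 68 mm inside, 28 mm tall to the lip, floor 3 mm thick. Origin: centre of its underside, 6 mm above the worktop
- cup_dark: the open square white plastic cup of the old rack in which the dark-capped jar stands at the start, so it still marks that one's place in the old row when it is empty (the four cups look alike). Fixed, 74 x 74 mm outside, 68 x 68 mm inside, 28 mm tall to the lip, floor 3 mm thick. Origin: centre of its underside, 6 mm above the worktop
- cup_salt: the open square white plastic cup of the old rack in which the salt shaker stands at the start, so it still marks that one's place in the old row when it is empty (the four cups look alike). Fixed, 74 x 74 mm outside, 68 x 68 mm inside, 28 mm tall to the lip, floor 3 mm thick. Origin: centre of its underside, 6 mm above the worktop
- cup_yellow: the open square white plastic cup of the old rack in which the yellow-capped jar stands at the start, so it still marks that one's place in the old row when it is empty (the four cups look alike). Fixed, 74 x 74 mm outside, 68 x 68 mm inside, 28 mm tall to the lip, floor 3 mm thick. Origin: centre of its underside, 6 mm above the worktop
- old_rack: old rack: long grey plastic tray, 90 x 316 x 15 mm, with the four white cups in one row, 76 mm apart. Fixed. Origin: centre of its underside; x points away from the robot, y along the row to the robot's left: cups at y = +0.114, +0.038, -0.038, -0.114, from left to right. The wall behind the worktop leans in over it: it is at x = 0.83 m at 0.3 m up, 0.70 m at 0.6 m up
- oak_rack: new rack, 84 x 324 x 59 mm: oak board, 2 end cheeks, dowels that part 4 open-topped pockets. Fixed. Origin: centre of its underside; x away from the robot, y along the row to its left: pocket centres at y = +0.114, +0.038, -0.038, -0.114, left to right. A pocket is 64 (x) by 70 mm clear; dowel tops 51 mm, end cheeks 59 mm and the board the jars stand on 17 mm above the worktop
- tin: bystander: tin with a paper label, 75 mm across, 58 mm tall. Loose. Origin: centre of its underside
- tea_box: bystander: pale green and cream carton, 68 x 122 x 77 mm. Loose. Origin: centre of its underside
- orange_mug: bystander: orange mug, 81 x 113 x 101 mm with its handle. Loose. Origin: centre of its underside

How it is judged (in metres and radians):
At the end, for the whole second after the job is handed in: Each seasoning stands in the oak pocket with the same number from the left as the cup it came from: on the board (height within 6 mm), upright within 0.12 rad, within 18 mm across and 20 mm along the rack of the pocket's centre, released and at rest (((y of cup_red in the frame of old_rack between 0.084 and 0.144 m and y of jar_red in the frame of oak_rack between 0.094 and 0.134 m) or (y of cup_red in the frame of old_rack between 0.008 and 0.068 m and y of jar_red in the frame of oak_rack between 0.018 and 0.058 m) or (y of cup_red in the frame of old_rack between -0.068 and -0.008 m and y of jar_red in the frame of oak_rack between -0.058 and -0.018 m) or (y of cup_red in the frame of old_rack between -0.144 and -0.084 m and y of jar_red in the frame of oak_rack between -0.134 and -0.094 m)) and x of jar_red in the frame of oak_rack between -0.018 and 0.018 m and z of jar_red in the frame of oak_rack between 0.011 and 0.023 m and angle between each of jar_red, jar_dark, salt_shaker, jar_yellow's own z axis and vertical below 0.12 rad and linear speed of each of jar_red, jar_dark, salt_shaker, jar_yellow below 0.02 m/s and contact force between each of jar_red, jar_dark, salt_shaker, jar_yellow and the fingers below 0.05 N and ((y of cup_dark in the frame of old_rack between 0.084 and 0.144 m and y of jar_dark in the frame of oak_rack between 0.094 and 0.134 m) or (y of cup_dark in the frame of old_rack between 0.008 and 0.068 m and y of jar_dark in the frame of oak_rack between 0.018 and 0.058 m) or (y of cup_dark in the frame of old_rack between -0.068 and -0.008 m and y of jar_dark in the frame of oak_rack between -0.058 and -0.018 m) or (y of cup_dark in the frame of old_rack between -0.144 and -0.084 m and y of jar_dark in the frame of oak_rack between -0.134 and -0.094 m)) and x of jar_dark in the frame of oak_rack between -0.018 and 0.018 m and z of jar_dark in the frame of oak_rack between 0.011 and 0.023 m and ((y of cup_salt in the frame of old_rack between 0.084 and 0.144 m and y of salt_shaker in the frame of oak_rack between 0.094 and 0.134 m) or (y of cup_salt in the frame of old_rack between 0.008 and 0.068 m and y of salt_shaker in the frame of oak_rack between 0.018 and 0.058 m) or (y of cup_salt in the frame of old_rack between -0.068 and -0.008 m and y of salt_shaker in the frame of oak_rack between -0.058 and -0.018 m) or (y of cup_salt in the frame of old_rack between -0.144 and -0.084 m and y of salt_shaker in the frame of oak_rack between -0.134 and -0.094 m)) and x of salt_shaker in the frame of oak_rack between -0.018 and 0.018 m and z of salt_shaker in the frame of oak_rack between 0.011 and 0.023 m and ((y of cup_yellow in the frame of old_rack between 0.084 and 0.144 m and y of jar_yellow in the frame of oak_rack between 0.094 and 0.134 m) or (y of cup_yellow in the frame of old_rack between 0.008 and 0.068 m and y of jar_yellow in the frame of oak_rack between 0.018 and 0.058 m) or (y of cup_yellow in the frame of old_rack between -0.068 and -0.008 m and y of jar_yellow in the frame of oak_rack between -0.058 and -0.018 m) or (y of cup_yellow in the frame of old_rack between -0.144 and -0.084 m and y of jar_yellow in the frame of oak_rack between -0.134 and -0.094 m)) and x of jar_yellow in the frame of oak_rack between -0.018 and 0.018 m and z of jar_yellow in the frame of oak_rack between 0.011 and 0.023 m); the robot touches nothing.
It fails at once if a jar or the shaker is tipped over or carried lying (angle between any of jar_red, jar_dark, salt_shaker, jar_yellow's own z axis and vertical above 0.6 rad).
It fails at once if a jar or the shaker falls free from more than 3 cm above the place where it is to stand ((height (world z) of jar_red above 0.047 m and contact force between jar_red and anything else below 0.01 N) or (height (world z) of jar_dark above 0.047 m and contact force between jar_dark and anything else below 0.01 N) or (height (world z) of salt_shaker above 0.047 m and contact force between salt_shaker and anything else below 0.01 N) or (height (world z) of jar_yellow above 0.047 m and contact force between jar_yellow and anything else below 0.01 N)).
It fails at once if the tin, the tea carton or the orange mug is pushed more than 3 cm from its place (distance of any of tin, tea_box, orange_mug from where it was at the start of the episode above 0.03 m).
It also fails if it takes over 77 s, if anything falls off the work surface, if the arm or the gripper's body presses on something with over 40 N, if the wrist force passes 120 N, or if a joint passes its speed limit or range.

ROBOT

A 6-joint arm with a two-finger parallel gripper is mounted at the origin on a cart in front of the work surface, level with it; the furniture and walls round the work are solid. World frame = base frame: x ahead of the robot, y to its left, z up, the work surface at z = 0. Lengths are in mm, angles in rad, forces in N, time in s.
With the tool pointing down it reaches from about 275 to 750 mm from the base axis. Payload 10.2 kg.
Tool frame: the origin (TCP) lies at the very end of the fingers, on their centre line; the grasp point (between the pads) lies 19 mm behind it; z points along the fingers, y is the line along which they close (so a half turn about z gives the same grasp; the last joint's range is limited). The gripper opens to 85 mm and grips with 20 to 120 N. Pads are 22 mm wide; open, the fingers measure 114 mm over their backs; the gripper's body (76 mm by 85 mm) begins 54 mm behind the grasp point. The pads swing forward as they close: fully open they stand 13 mm farther back than shut.
Start: joints at [1.045, 0.313, 1.498, -0, 1.331, -0.223], TCP at [156.565, 501.117, 231.294] pointing down, gripper open.
Joint ranges: [-2.94, 2.94], [-0.97, 2.17], [0.19, 2.56], [-1.23, 4.37], [0.02, 3.11], [-2.88, 2.88]. Speed limits (rad/s): [2.39, 2.39, 3.01, 3.14, 3.14, 3.14].

INTERFACE

Orientations are given as a unit quaternion [w, x, y, z].
In Python, from rig import ctrl gives the robot as it stands.
- The arm moves only by the tool step_arm, never from a script. Its argument "increments" is a list of rows, each a list of 3 entries, a list of its own where there are three numbers: the shift along the tool's x, y, z in cm, then the turn, a rotation vector about the tool's x, y, z in degrees, then the opening in per cent of the stroke, from 0 (shut) to 100 (fully open). A call has 1 to 8 rows; each row is the pose to reach, as a shift and turn from the pose commanded when the call began, along the tool's axes at that moment; what a row does not reach only later rows make up. A row lasts 1/8 s, in which the tool goes at most 62.5 mm and 10.7 degrees, less where a joint would pass 70% of its speed; a pose out of reach is approached as far as the arm can. A call with a gripper value outside its range is refused whole. The fingers move at their own pace and stop on an object; "squeeze" is the grip in N (left out, the last holds). Time passes only in rows, so rows that repeat a pose let the fingers close. It gives the time, the measured TCP pose, the force, the opening and the grip force at its end, in the units of the state.
- ctrl.sense(): the state, without advancing time (a new reading comes with each control period).
- ctrl.capture(name): name is "scene" or "top" or "wrist"; returns a dict with "img" (480x640x3 uint8, red, green, blue), "fx", "fy", "cx", "cy" (pixels), "k1" (the pictures are not rectified: a ray, as slopes to the right and down, at radius r is drawn at 1 + k1 r^2 times it, then the intrinsics apply), "extrinsics" (4x4, takes a point from camera to world coordinates). Camera axes: x right, y down, z forward; pixel columns grow to the right and rows downward; lengths in mm; the calibration is good to about 2 mm. A picture is of the moment at which its call begins. There is no depth.
- ctrl.finish_job(): hands the job in; it is judged then, once.
The state is a dict: "time_s": time; "joints": joint angles; "dq": joint speeds; "tau": joint torques, N m; "eef_pos": TCP position; "ee_rot": TCP orientation; "force": force on the tool from outside, world axes, zero at the start; "wrist_torque": the same for the moment, N m; "grip_width": opening from 0.0 (shut) to 1.0 (fully open); "grip_force": force on a finger pad.
Only numpy, scipy, OpenCV 4.12 (cv2) and the standard library are available. Lean on these libraries where they do the work, as an engineer would, in place of code of your own. Each camera call takes 0.05 s, during which the arm holds its last target. There are 200 camera calls.

## Working session

There is one attempt and no reset: what is moved stays moved. The work goes in short steps, Python scripts to look and compute and a tool call to move; the robot and the scene stay as the last step left them, time stands still between calls to the robot, and variables do not carry over. Pictures are saved under pics/ and viewed, at most 14 in all, crops included, and the job is handed in when it is done.

Besides the shell and the picture viewer there is one more tool, called after "Emit:" by a JSON object that holds its "method" and its "body". step_arm: Moves the arm, as the interface text tells. Its arguments: {"type":"object","properties":{"increments":{"type":"array"},"squeeze":{"type":"number"}},"required":["increments"]}

```bash
ls; mkdir -p pics
python3 - <<'E'
from rig import ctrl
import cv2,numpy as np,pickle
s=ctrl.sense();print({k:np.round(v,3).tolist() for k,v in s.items()})
for n in ["scene","top","wrist"]:
    c=ctrl.capture(n);pickle.dump(c,open(f"pics/{n}0.pkl","wb"))
    cv2.imwrite(f"pics/{n}0.png",c["img"][:,:,::-1]);print(n,c["fx"],c["cx"],c["cy"],c["k1"],np.round(c["extrinsics"],3).tolist())
E
```

```text
pics
{'time_s': 0.0, 'joints': [1.045, 0.313, 1.498, 0.0, 1.331, -0.223], 'dq': [0.0, 0.0, -0.001, 0.001, -0.0, 0.0], 'tau': [-0.0, -41.225, -25.975, -0.0, 0.004, 0.0], 'eef_pos': [156.42, 500.879, 230.747], 'ee_rot': [-0.0, 0.151, 0.989, -0.001], 'force': [-0.043, 0.619, 0.102], 'wrist_torque': [-0.035, 0.003, 0.014], 'grip_force': 0.0, 'grip_width': 1.002}
scene 516.7679384172817 328.1310763965295 231.3454028848334 -0.14559995218946276 [[-0.963, -0.206, 0.173, 342.356], [-0.269, 0.717, -0.643, 562.535], [0.009, -0.666, -0.746, 772.032], [0.0, 0.0, 0.0, 1.0]]
top 505.0201284469746 322.14654834967024 240.17959017902 -0.07495369110663913 [[0.061, -0.978, 0.202, 291.262], [-0.998, -0.059, 0.015, -55.405], [-0.003, -0.202, -0.979, 1201.667], [0.0, 0.0, 0.0, 1.0]]
wrist 425.37232843814166 312.57941676433586 237.3419225841271 -0.03300626711672636 [[0.298, 0.919, 0.259, 89.237], [0.955, -0.287, -0.081, 521.879], [0.0, 0.271, -0.962, 372.516], [0.0, 0.0, 0.0, 1.0]]
```

View pics/scene0.png

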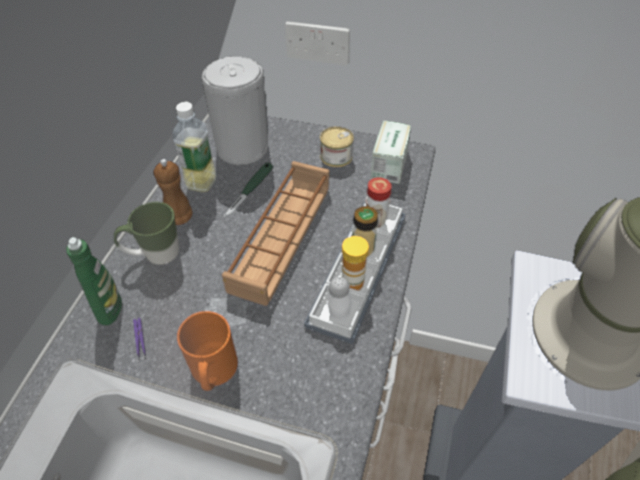

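View pics/top0.png

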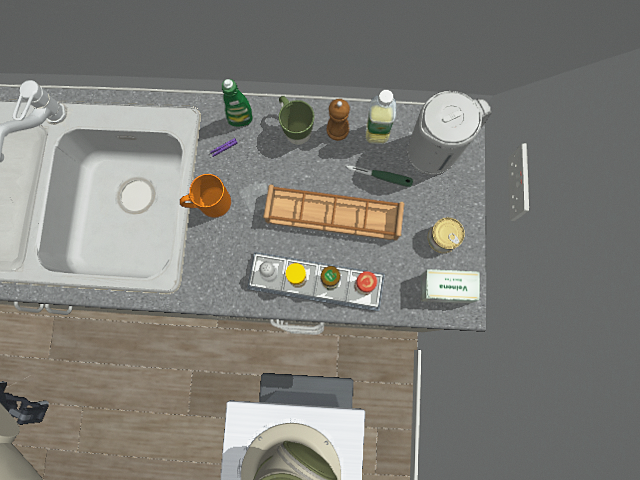

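The top view (left = +y) shows the old rack's order from left to right: salt (268,270), yellow (296,273), dark (330,277), red (367,283). The oak rack spans (265..404, 186..238), mug at (208,195), tin at (448,235), carton at (453,285). Next I measure positions.

```bash
cat > h.py <<'E'
import numpy as np,cv2,pickle
def ray(c,uv):
    K=np.array([[c["fx"],0,c["cx"]],[0,c["fy"],c["cy"]],[0,0,1.]])
    p=cv2.undistortPoints(np.array(uv,float).reshape(-1,1,2),K,np.array([c["k1"],0,0,0,0.]))[:,0]
    E=np.array(c["extrinsics"]);return E[:3,3],np.c_[p,np.ones(len(p))]@E[:3,:3].T
def plane(c,uv,z):
    o,d=ray(c,uv);return (o+d*((z-o[2])/d[:,2:]))[:,:2]
def proj(c,P):
    E=np.linalg.inv(np.array(c["extrinsics"]));K=np.array([[c["fx"],0,c["cx"]],[0,c["fy"],c["cy"]],[0,0,1.]])
    return cv2.projectPoints(np.array(P,float).reshape(-1,1,3),cv2.Rodrigues(E[:3,:3])[0],E[:3,3],K,np.array([c["k1"],0,0,0,0.]))[0][:,0]
def tri(cs,uvs):
    A=np.zeros((3,3));b=np.zeros(3)
    for c,uv in zip(cs,uvs):
        o,d=ray(c,[uv]);d=d[0]/np.linalg.norm(d);M=np.eye(3)-np.outer(d,d);A+=M;b+=M@o
    return np.linalg.solve(A,b)
def blob(mask,roi):
    m=np.zeros_like(mask);x0,y0,x1,y1=roi;m[y0:y1,x0:x1]=mask[y0:y1,x0:x1]
    n,l,s,ct=cv2.connectedComponentsWithStats(m);i=1+np.argmax(s[1:,4]);return ct[i],s[i],l==i
E
python3 - <<'E'
from h import *
c=pickle.load(open("pics/top0.pkl","rb"));hsv=cv2.cvtColor(c["img"],cv2.COLOR_RGB2HSV)
H,S,V=[hsv[:,:,i].astype(int) for i in range(3)]
wood=((H>5)&(H<20)&(S>70)&(V>90)).astype(np.uint8)
ct,s,m=blob(wood,(255,175,415,245));print("wood",ct,s)
pts=np.argwhere(m)[:,::-1].astype(np.float32);print(np.round(cv2.boxPoints(cv2.minAreaRect(pts)),1).tolist())
for n,mk,roi,z in [("red",(((H<8)|(H>172))&(S>120)),(345,260,390,305),115),("yel",((H>20)&(H<32)&(S>150)),(280,255,312,290),115),("dark",(V<95),(315,260,345,292),114)]:
    ct,s,m=blob(mk.astype(np.uint8),roi);cen,r=cv2.minEnclosingCircle(np.argwhere(m)[:,::-1].astype(np.float32))
    print(n,ct.round(1),s,np.round(cen,1),r,"plane",plane(c,[ct,cen],z).round(1).tolist())
white=((S<30)&(V>175)).astype(np.uint8);ct,s,m=blob(white,(240,245,395,312));print("white",ct,s)
print("salt",plane(c,[[268,266]],99))
im=cv2.resize(c["img"][170:320,235:415],None,fx=4,fy=4,interpolation=cv2.INTER_CUBIC)
cv2.imwrite("pics/crop.png",im[:,:,::-1])
E
```

```text
wood [333.2        212.59521912] [ 263  185  141   55 5020]
[[262.0, 222.60000610351562], [267.0, 184.3000030517578], [404.5, 202.1999969482422], [399.5, 240.5]]
red [365.8 281.7] [356 272  21  20 239] [366.1 281.3] 10.205340385437012 plane [[429.4, -138.4], [430.3, -138.9]]
yel [295.3 273.2] [286 263  20  21 332] [295.1 273.2] 10.612092971801758 plane [[438.7, 15.1], [438.7, 15.5]]
dark [327.4 283.4] [321 278  18   9  34] [329.5 279.5] 8.631438255310059 plane [[420.8, -55.8], [429.6, -59.8]]
white [283.25568182 273.39488636] [ 250  254   78   41 1056]
salt [[453.17055234  77.47587317]]
```

View pics/crop.png

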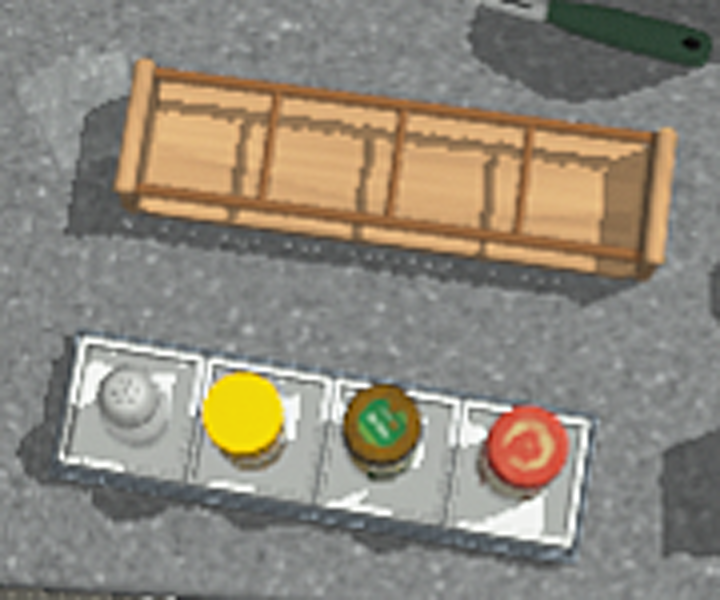

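The crop (4x, offset 235,170) shows salt cap (130,393), yellow (244,412), dark (383,423), red (528,445), and the oak cheek-top outer corners (137,60), (677,130), (117,190), (663,264). None of the jars stands in the centre of its cup.

Run:
```python
from h import *
c=pickle.load(open("pics/top0.pkl","rb"))
f=lambda a:(np.array(a,float)+.5)/4-.5+[235,170]
for n,p,z in [("salt",(130,393),97),("yel",(244,412),115),("dark",(383,423),114),("red",(528,445),115)]:
    print(n,plane(c,f([p]),z).round(1))
K=plane(c,f([(137,60),(677,130),(117,190),(663,264)]),59);print(K.round(1).tolist())
ctr=K.mean(0);ax=(K[0]+K[2]-K[1]-K[3])/2;print(ctr,np.linalg.norm(ax),np.degrees(np.arctan2(-ax[0],ax[1])))
a=ax/np.linalg.norm(ax)
for y in (114,38,-38,-114):print((ctr+a*y).round(1))
# old rack cups outer rim z=34
K=plane(c,f([(80,338),(592,418),(60,465),(572,548)]),34);ax2=(K[0]+K[2]-K[1]-K[3])/2;print(K.mean(0),np.linalg.norm(ax2),np.degrees(np.arctan2(-ax2[0],ax2[1])))
d=plane(c,f([(275,90),(265,195),(400,108),(390,215),(530,125),(520,235)]),51);print("dividers",((d-ctr)@np.c_[a,[a[1],-a[0]]]).round(1).tolist())
```

```text
salt [[449.2  79.3]]
yel [[440.   14.4]]
dark [[438.7 -61.2]]
red [[ 431.3 -140.1]]
[[653.3, 96.4], [629.6, -224.0], [573.5, 101.5], [548.5, -218.1]]
[601.19669099 -61.0756453 ] 320.9285301837822 -4.354428501362755
[609.9  52.6]
[604.1 -23.2]
[598.3 -99. ]
[ 592.5 -174.7]
[436.4760007  -28.53230239] 301.8192764185199 -5.610941568499843
dividers [[77.9, 35.1], [74.5, -29.3], [2.9, 34.1], [0.2, -31.3], [-74.7, 34.2], [-76.7, -32.9]]
```

Emit:
{"method": "step_arm", "body": {"increments": [[[-4.5,-3.5,0],[0,0,9],100],[[-9.1,-7.1,0],[0,0,18],100],[[-13.7,-10.7,0],[0,0,27],100],[[-18.3,-14.2,0],[0,0,36],100],[[-22.9,-17.8,0],[0,0,45],100],[[-27.4,-21.3,0],[0,0,54],100],[[-32,-24.9,0],[0,0,63],100],[[-36.5,-28.4,0],[0,0,72.6],100]], "squeeze": 50}}

```text
time_s: 1.15
eef_pos: [421.0, 119.4, 231.3]
ee_rot: [0.0, 0.709, 0.705, 0.0]
force: [0.3, 0.1, 0.1]
grip_width: 1.002
grip_force: 0.0
```

Run:
```python
from rig import ctrl
from h import *
c=ctrl.capture("wrist");pickle.dump(c,open("pics/w1.pkl","wb"))
P=[[449,79,97],[440,14,115],[439,-61,114],[431,-140,115],[610,53,17],[604,-23,17],[598,-99,17]]
p=proj(c,P);print(p.round().tolist(),np.round(ctrl.sense()["eef_pos"],1))
im=c["img"].copy()
for q in p: cv2.drawMarker(im,tuple(int(v) for v in q),(255,0,255),0,12,1)
cv2.imwrite("pics/w1.png",im[:,:,::-1])
```

```text
[[355.0, 282.0], [343.0, 378.0], [340.0, 464.0], [328.0, 543.0], [525.0, 274.0], [508.0, 350.0], [492.0, 417.0]] [424.1 114.9 231.1]
```

View pics/w1.png

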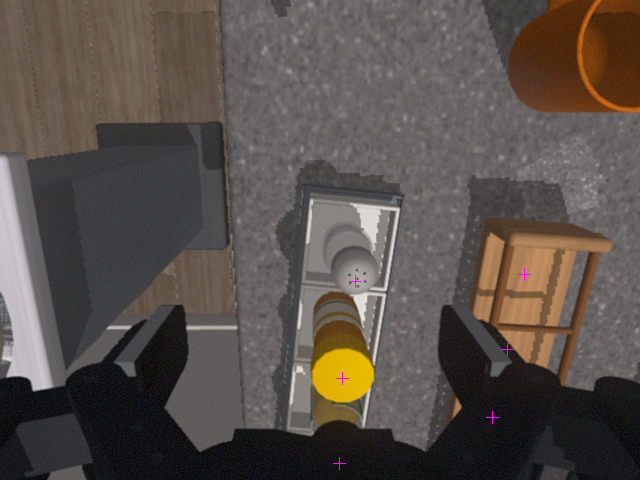

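The wrist view shows the salt cap at (356,275) and the yellow cap at (343,374). Both are within about 3 mm of my estimates, so I'll go down over the salt.

Emit:
{"method": "step_arm", "body": {"increments": [[[-1.8,1.3,2],[0,0,0],100],[[-3.6,2.5,5],[0,0,0],100],[[-3.6,2.5,9],[0,0,0],100],[[-3.6,2.5,11.5],[0,0,0],100],[[-3.6,2.5,12],[0,0,0],100],[[-3.6,2.5,12],[0,0,0],100]]}}

```text
time_s: 1.95
eef_pos: [445.6, 85.3, 111.8]
ee_rot: [0.0, 0.707, 0.707, 0.0]
force: [-0.2, 0.3, 0.1]
grip_width: 0.999
grip_force: 0.0
```

Emit:
{"method": "step_arm", "body": {"increments": [[[-0.4,0.2,2],[0,0,0],100],[[-0.4,0.2,4],[0,0,0],100],[[-0.4,0.2,5.2],[0,0,0],100],[[-0.4,0.2,5.2],[0,0,0],30],[[-0.4,0.2,5.2],[0,0,0],20],[[-0.4,0.2,5.2],[0,0,0],20],[[-0.4,0.2,5.2],[0,0,0],20],[[-0.4,0.2,5.2],[0,0,0],20]], "squeeze": 40}}

```text
time_s: 2.95
eef_pos: [448.0, 81.2, 60.2]
ee_rot: [0.001, 0.707, 0.707, 0.001]
force: [0.2, -0.0, 5.9]
grip_width: 0.389
grip_force: 38.8
```

Emit:
{"method": "step_arm", "body": {"increments": [[[0,0,-0.5],[0,0,0],20],[[0,0,-1.5],[0,0,0],20],[[0,0,-3],[0,0,0],20],[[0,0,-3],[0,0,0],20]]}}

```text
time_s: 3.45
eef_pos: [447.9, 81.2, 90.4]
ee_rot: [0.001, 0.707, 0.707, 0.001]
force: [-0.0, 0.4, -0.9]
grip_width: 0.388
grip_force: 39.2
```

Run:
```python
from rig import ctrl
import cv2
c=ctrl.capture("scene")["img"][60:360,200:440];w=ctrl.capture("wrist")["img"]
w=cv2.resize(w,(400,300));c=cv2.resize(c,None,fx=1.6,fy=1.6)
o=cv2.copyMakeBorder(w,0,c.shape[0]-300,0,0,0);cv2.imwrite("pics/s2.png",cv2.hconcat([c,o])[:,:,::-1])
s=ctrl.sense();print(s["force"],s["grip_width"],s["grip_force"])
```

```text
[-0.19089588 -0.60410792 -1.88278489] 0.3879057438368414 39.23118286184035
```

View pics/s2.png

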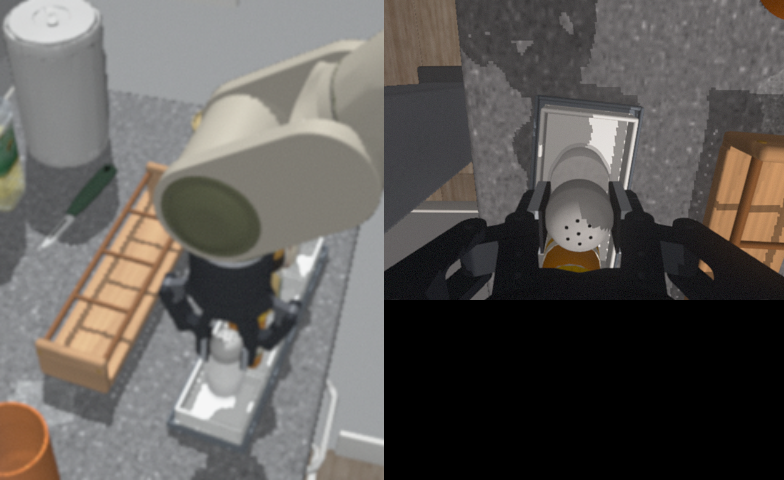

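The salt is held upright by its cap, and the wrist view shows it centred between the pads. I'll carry it to pocket 1.

Emit:
{"method": "step_arm", "body": {"increments": [[[0,0,-3],[0,0,0],20],[[0,1,-5],[0,0,0],20],[[-0.7,4,-5],[0,0,0],20],[[-1.4,8.5,-5],[0,0,0],20],[[-2.2,13,-5],[0,0,0],20],[[-2.8,15.7,-5],[0,0,0],20],[[-2.8,16.2,-4],[0,0,0],20],[[-2.8,16.2,-3],[0,0,0],20]]}}

```text
time_s: 4.55
eef_pos: [608.4, 53.6, 117.7]
ee_rot: [-0.001, 0.707, 0.707, -0.001]
force: [0.5, -0.0, -0.5]
grip_width: 0.384
grip_force: 39.6
```

Run:
```python
from rig import ctrl
from h import *
c=ctrl.capture("wrist");pickle.dump(c,open("pics/w3.pkl","wb"))
im=c["img"].copy()
ctr=np.array([601.2,-61.1]);t=np.radians(-4.35);a=np.array([-np.sin(t),np.cos(t)]);b=np.array([np.cos(t),np.sin(t)])
for P in [[*(ctr+a*y+b*x),51] for y in (152,76) for x in (-35,35)]+[[*(ctr+a*162+b*x),59] for x in (-42,42)]:
    cv2.drawMarker(im,tuple(int(v) for v in proj(c,[P])[0]),(255,0,255),0,12,1)
cv2.imwrite("pics/w3.png",im[:,:,::-1]);s=ctrl.sense();print(s["eef_pos"],s["force"],s["grip_width"])
```

```text
[607.58327887  53.77214812 116.50668273] [-1.28347811  0.56680827 -2.2743687 ] 0.39103334723759814
```

View pics/w3.png

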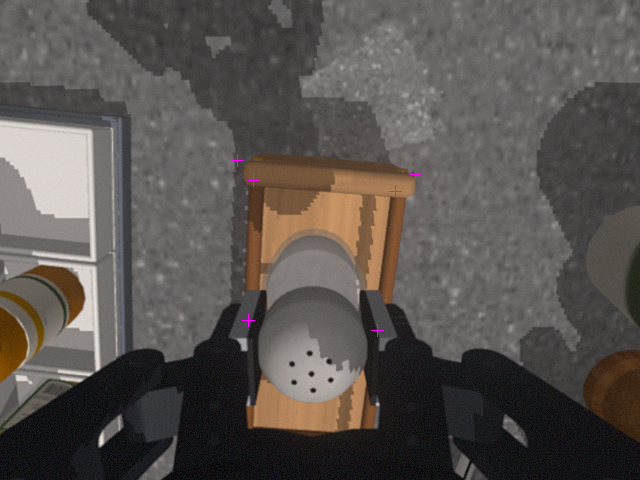

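The wrist view shows the rack outline matching my prediction to about 1.5 mm and the shaker over the centre of pocket 1. I'll lower it.

Emit:
{"method": "step_arm", "body": {"increments": [[[0,0.3,2],[0,0,0],20],[[0,0.3,3.7],[0,0,0],20],[[0,0.3,4.4],[0,0,0],20],[[0,0.3,4.6],[0,0,0],20],[[0,0.3,4.8],[0,0,0],20],[[0,0.3,4.85],[0,0,0],20]]}}

```text
time_s: 5.35
eef_pos: [612.5, 53.4, 71.1]
ee_rot: [0.0, 0.707, 0.707, 0.0]
force: [-0.5, 0.4, -1.6]
grip_width: 0.39
grip_force: 39.6
```

Emit:
{"method": "step_arm", "body": {"increments": [[[0,0,0.15],[0,0,0],20],[[0,0,0.25],[0,0,0],20],[[0,0,0.3],[0,0,0],20],[[0,0,0.3],[0,0,0],20]]}}

```text
time_s: 5.85
eef_pos: [612.5, 53.4, 68.3]
ee_rot: [0.0, 0.707, 0.707, 0.0]
force: [-1.5, -0.3, 4.8]
grip_width: 0.387
grip_force: 39.8
```

Emit:
{"method": "step_arm", "body": {"increments": [[[0,0,0],[0,0,0],50],[[0,0,0],[0,0,0],75],[[0,0,0],[0,0,0],100],[[0,0,0],[0,0,0],100],[[0,0,-4],[0,0,0],100],[[0,0,-9],[0,0,0],100],[[0,0,-13],[0,0,0],100],[[0,0,-13],[0,0,0],100]]}}

```text
time_s: 6.85
eef_pos: [613.5, 53.3, 201.2]
ee_rot: [0.002, 0.707, 0.707, 0.002]
force: [0.3, -0.7, 0.2]
grip_width: 1.003
grip_force: 0.0
```

Run:
```python
from rig import ctrl
from h import *
c=ctrl.capture("wrist");im=c["img"].copy()
P=[[440,15,115],[439,-60,114],[610,53,107],[611,53,17],[604,-23,17]]
for q in proj(c,P): cv2.drawMarker(im,tuple(int(v) for v in q),(255,0,255),0,12,1)
cv2.imwrite("pics/w4.png",im[:,:,::-1]);s=ctrl.sense();print(s["eef_pos"],s["force"],s["grip_width"])
```

```text
[612.64331347  53.34765611 198.71943712] [-0.37202678  0.86379533 -0.38885846] 1.0019586392579094
```

View pics/w4.png

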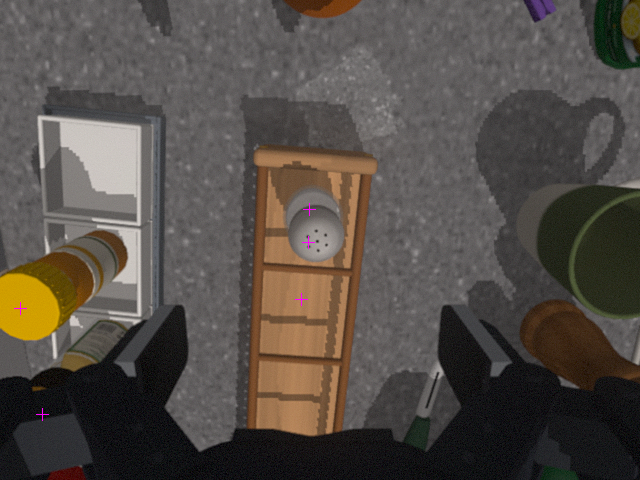

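The salt stands upright in pocket 1 at (315,235). The yellow cap is at (27,303), so I'll aim for (443,17).

Emit:
{"method": "step_arm", "body": {"increments": [[[-0.8,-4,0],[0,0,0],100],[[-1.8,-8.5,0],[0,0,0],100],[[-2.8,-13,1.5],[0,0,0],100],[[-3.5,-16,3],[0,0,0],100],[[-3.6,-17,5],[0,0,0],100],[[-3.6,-17,6],[0,0,0],100],[[-3.6,-17,6],[0,0,0],100]]}}

```text
time_s: 7.78
eef_pos: [442.4, 17.3, 137.1]
ee_rot: [-0.001, 0.707, 0.707, -0.0]
force: [0.0, -0.5, -0.0]
grip_width: 1.001
grip_force: 0.0
```

Emit:
{"method": "step_arm", "body": {"increments": [[[0,0,2],[0,0,0],100],[[0,0,4],[0,0,0],100],[[0,0,5.4],[0,0,0],100],[[0,0,5.4],[0,0,0],60],[[0,0,5.4],[0,0,0],30],[[0,0,5.4],[0,0,0],30],[[0,0,5.4],[0,0,0],30],[[0,0,5.4],[0,0,0],30]]}}

```text
time_s: 8.78
eef_pos: [442.8, 17.1, 84.7]
ee_rot: [0.001, 0.707, 0.707, 0.0]
force: [-1.4, 0.0, 6.3]
grip_width: 0.512
grip_force: 40.3
```

Emit:
{"method": "step_arm", "body": {"increments": [[[0,0,-1],[0,0,0],30],[[0,0,-4],[0,0,0],30],[[0,0,-7.5],[0,0,0],30],[[-0.8,3,-7.5],[0,0,0],30],[[-1.9,7.5,-7.5],[0,0,0],30],[[-3,12,-7.5],[0,0,0],30],[[-4,16.2,-7.5],[0,0,0],30],[[-4,16.2,-6],[0,0,0],30]]}}

```text
time_s: 9.78
eef_pos: [606.5, -23.5, 144.2]
ee_rot: [0.001, 0.707, 0.707, 0.001]
force: [0.3, -0.1, -1.8]
grip_width: 0.509
grip_force: 41.2
```

Run:
```python
from rig import ctrl
from h import *
c=ctrl.capture("wrist");im=c["img"].copy()
cv2.imwrite("pics/w5.png",im[:,:,::-1]);s=ctrl.sense();print(s["eef_pos"],s["force"],s["grip_width"])
```

```text
[603.86330702 -22.63849828 141.22292754] [-0.73964865  0.13264461 -2.96615247] 0.5071167541501271
```

View pics/w5.png

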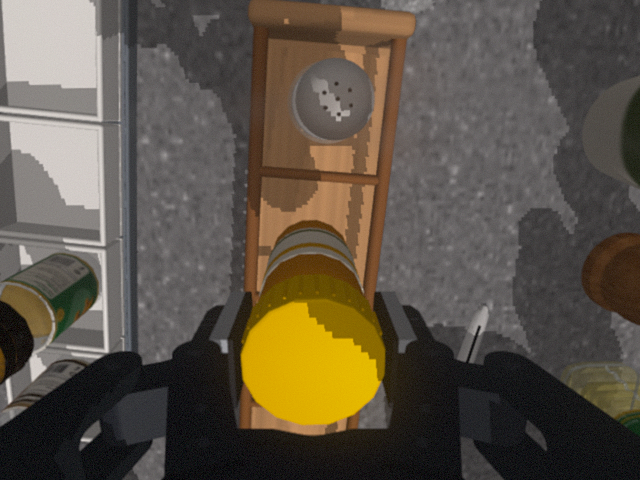

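The yellow jar is upright over pocket 2 and the salt is unmoved. Lowering.

Emit:
{"method": "step_arm", "body": {"increments": [[[0,0,2],[0,0,0],30],[[0,0,3.6],[0,0,0],30],[[0,0,4.4],[0,0,0],30],[[0,0,4.6],[0,0,0],30],[[0,0,4.7],[0,0,0],30],[[0,0,4.8],[0,0,0],30],[[0,0,4.8],[0,0,0],30]]}}

```text
time_s: 10.7
eef_pos: [604.5, -22.6, 96.0]
ee_rot: [0.0, 0.707, 0.707, 0.0]
force: [0.2, 0.4, -1.1]
grip_width: 0.513
grip_force: 41.2
```

Emit:
{"method": "step_arm", "body": {"increments": [[[0,0,0.1],[0,0,0],30],[[0,0,0.2],[0,0,0],30],[[0,0,0.3],[0,0,0],30],[[0,0,0.35],[0,0,0],30],[[0,0,0.35],[0,0,0],30]]}}

```text
time_s: 11.32
eef_pos: [604.5, -22.7, 92.7]
ee_rot: [0.0, 0.707, 0.707, 0.0]
force: [-1.9, -0.1, 4.9]
grip_width: 0.51
grip_force: 41.6
```

Emit:
{"method": "step_arm", "body": {"increments": [[[0,0,0],[0,0,0],60],[[0,0,0],[0,0,0],80],[[0,0,0],[0,0,0],100],[[0,0,0],[0,0,0],100],[[0,0,-3],[0,0,0],100],[[0,0,-7],[0,0,0],100],[[0,0,-10.5],[0,0,0],100],[[0,0,-10.5],[0,0,0],100]]}}

```text
time_s: 12.32
eef_pos: [605.4, -22.8, 200.1]
ee_rot: [0.002, 0.707, 0.707, 0.001]
force: [0.0, -0.4, -0.3]
grip_width: 0.998
grip_force: 0.0
```

Run:
```python
from rig import ctrl
from h import *
c=ctrl.capture("wrist");im=c["img"].copy()
P=[[441,-59,114],[433,-138,115],[604,-23,123],[604,-23,17],[599,-99,17]]
for q in proj(c,P): cv2.drawMarker(im,tuple(int(v) for v in q),(255,0,255),0,12,1)
cv2.imwrite("pics/w6.png",im[:,:,::-1]);s=ctrl.sense();print(s["eef_pos"],s["force"],s["grip_width"])
```

```text
[604.64939212 -22.70004457 197.96782129] [ 0.45161281 -0.35982236 -1.12215796] 1.0031356996970302
```

View pics/w6.png

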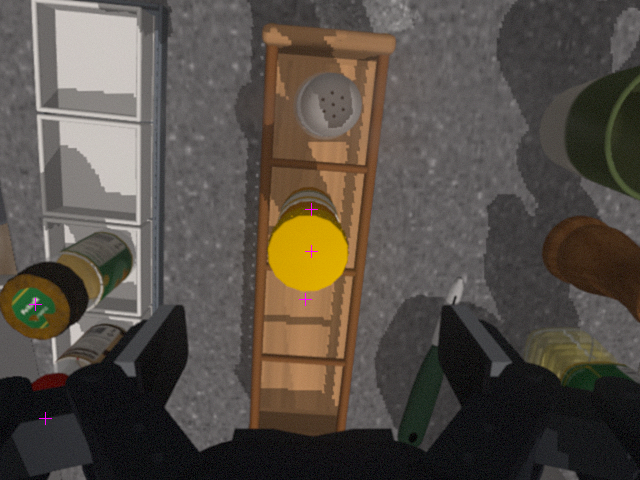

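The yellow jar stands upright in pocket 2 at (308,252). The dark cap is at (44,301), so I'll aim for (445,-57.5).

Emit:
{"method": "step_arm", "body": {"increments": [[[-0.8,-4,0],[0,0,0],100],[[-1.8,-8.5,0],[0,0,0],100],[[-2.8,-12.5,1.5],[0,0,0],100],[[-3.4,-15.5,3],[0,0,0],100],[[-3.5,-16,5],[0,0,0],100],[[-3.5,-16,6],[0,0,0],100],[[-3.5,-16,6],[0,0,0],100]]}}

```text
time_s: 13.25
eef_pos: [444.3, -57.6, 136.5]
ee_rot: [-0.001, 0.707, 0.707, -0.0]
force: [-0.2, -0.2, 0.5]
grip_width: 0.997
grip_force: 0.0
```

Emit:
{"method": "step_arm", "body": {"increments": [[[0,0,2],[0,0,0],100],[[0,0,4],[0,0,0],100],[[0,0,5.4],[0,0,0],100],[[0,0,5.4],[0,0,0],60],[[0,0,5.4],[0,0,0],30],[[0,0,5.4],[0,0,0],30],[[0,0,5.4],[0,0,0],30],[[0,0,5.4],[0,0,0],30]]}}

```text
time_s: 14.25
eef_pos: [444.8, -58.0, 84.1]
ee_rot: [0.001, 0.707, 0.707, 0.0]
force: [-2.5, -0.7, 6.5]
grip_width: 0.505
grip_force: 39.8
```

Emit:
{"method": "step_arm", "body": {"increments": [[[0,0,-1],[0,0,0],30],[[0,0,-4],[0,0,0],30],[[0,0,-7.5],[0,0,0],30],[[-0.8,3,-7.5],[0,0,0],30],[[-1.9,7.5,-7.5],[0,0,0],30],[[-3,12,-7.5],[0,0,0],30],[[-4.1,15.5,-7.5],[0,0,0],30],[[-4.1,15.5,-6],[0,0,0],30]]}}

```text
time_s: 15.25
eef_pos: [601.3, -99.4, 143.7]
ee_rot: [0.001, 0.707, 0.707, 0.001]
force: [0.2, -0.2, -1.5]
grip_width: 0.503
grip_force: 41.0
```

Emit:
{"method": "step_arm", "body": {"increments": [[[0,0,2],[0,0,0],30],[[0,0,3.6],[0,0,0],30],[[0,0,4.4],[0,0,0],30],[[0,0,4.6],[0,0,0],30],[[0,0,4.7],[0,0,0],30],[[0,0,4.7],[0,0,0],30]]}}

```text
time_s: 16.0
eef_pos: [599.7, -98.7, 96.8]
ee_rot: [0.0, 0.707, 0.707, 0.0]
force: [-0.1, -0.9, -1.1]
grip_width: 0.501
grip_force: 41.0
```

Emit:
{"method": "step_arm", "body": {"increments": [[[0,0,0.15],[0,0,0],30],[[0,0,0.25],[0,0,0],30],[[0,0,0.35],[0,0,0],30],[[0,0,0.45],[0,0,0],30],[[0,0,0.45],[0,0,0],30]]}}

```text
time_s: 16.62
eef_pos: [599.5, -98.7, 92.2]
ee_rot: [0.0, 0.707, 0.707, 0.0]
force: [-1.6, -0.0, 4.2]
grip_width: 0.505
grip_force: 41.6
```

Emit:
{"method": "step_arm", "body": {"increments": [[[0,0,0],[0,0,0],60],[[0,0,0],[0,0,0],80],[[0,0,0],[0,0,0],100],[[0,0,0],[0,0,0],100],[[0,0,-3],[0,0,0],100],[[0,0,-7],[0,0,0],100],[[0,0,-10.5],[0,0,0],100],[[0,0,-10.5],[0,0,0],100]]}}

```text
time_s: 17.62
eef_pos: [600.5, -99.0, 199.6]
ee_rot: [0.002, 0.707, 0.707, 0.001]
force: [-0.2, -0.1, -1.0]
grip_width: 0.999
grip_force: 0.0
```

Run:
```python
from rig import ctrl
from h import *
c=ctrl.capture("wrist");im=c["img"].copy()
P=[[436,-136,115],[599,-99,122],[599,-99,17],[594,-175,17]]
for q in proj(c,P): cv2.drawMarker(im,tuple(int(v) for v in q),(255,0,255),0,12,1)
cv2.imwrite("pics/w7.png",im[:,:,::-1]);s=ctrl.sense();print(s["eef_pos"],s["force"],s["grip_width"])
```

```text
[599.71250639 -98.73504794 197.47832769] [-0.78617114  0.48871639 -0.22338015] 1.0031680059835937
```

View pics/w7.png

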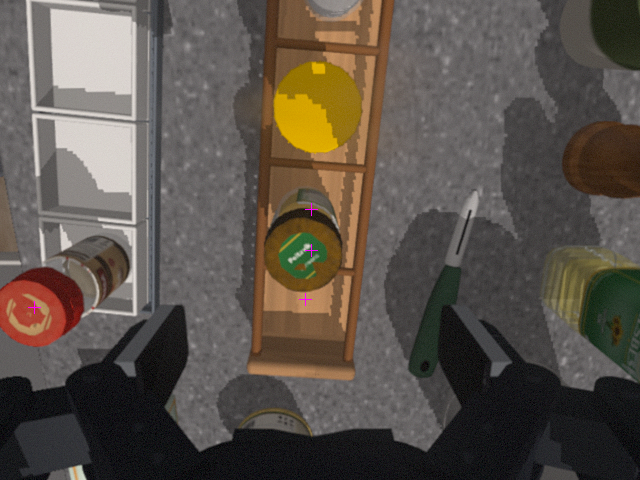

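The dark jar stands upright in pocket 3 at (303,252). The red cap is at (40,306), so I'll aim for (438.5,-135.5).

Emit:
{"method": "step_arm", "body": {"increments": [[[-0.8,-4,0],[0,0,0],100],[[-1.8,-8.5,0],[0,0,0],100],[[-2.8,-12.5,1.5],[0,0,0],100],[[-3.6,-15.5,3],[0,0,0],100],[[-3.7,-16.1,5],[0,0,0],100],[[-3.7,-16.1,6],[0,0,0],100],[[-3.7,-16.1,6],[0,0,0],100]]}}

```text
time_s: 18.55
eef_pos: [438.4, -135.5, 136.0]
ee_rot: [-0.001, 0.707, 0.707, -0.0]
force: [0.7, -0.0, 0.5]
grip_width: 0.998
grip_force: 0.0
```

Emit:
{"method": "step_arm", "body": {"increments": [[[0,0,2],[0,0,0],100],[[0,0,4],[0,0,0],100],[[0,0,5.3],[0,0,0],100],[[0,0,5.3],[0,0,0],60],[[0,0,5.3],[0,0,0],30],[[0,0,5.3],[0,0,0],30],[[0,0,5.3],[0,0,0],30],[[0,0,5.3],[0,0,0],30]]}}

```text
time_s: 19.55
eef_pos: [438.8, -136.1, 84.7]
ee_rot: [0.001, 0.707, 0.707, 0.0]
force: [-1.3, 1.3, 6.9]
grip_width: 0.512
grip_force: 39.1
```

Emit:
{"method": "step_arm", "body": {"increments": [[[0,0,-1],[0,0,0],30],[[0,0,-4],[0,0,0],30],[[0,0,-7.5],[0,0,0],30],[[-0.8,3,-7.5],[0,0,0],30],[[-1.9,7.5,-7.5],[0,0,0],30],[[-3,12,-7.5],[0,0,0],30],[[-3.9,15.5,-7.5],[0,0,0],30],[[-3.9,15.5,-6],[0,0,0],30]]}}

```text
time_s: 20.55
eef_pos: [595.3, -175.2, 144.3]
ee_rot: [0.001, 0.707, 0.708, 0.0]
force: [0.2, 0.4, -0.2]
grip_width: 0.509
grip_force: 40.1
```

Emit:
{"method": "step_arm", "body": {"increments": [[[0,0,2],[0,0,0],30],[[0,0,3.6],[0,0,0],30],[[0,0,4.4],[0,0,0],30],[[0,0,4.6],[0,0,0],30],[[0,0,4.7],[0,0,0],30],[[0,0,4.7],[0,0,0],30]]}}

```text
time_s: 21.3
eef_pos: [593.7, -174.7, 97.3]
ee_rot: [0.0, 0.707, 0.707, 0.0]
force: [0.2, -0.5, -0.9]
grip_width: 0.515
grip_force: 40.0
```

Emit:
{"method": "step_arm", "body": {"increments": [[[0,0,0.15],[0,0,0],30],[[0,0,0.25],[0,0,0],30],[[0,0,0.35],[0,0,0],30],[[0,0,0.45],[0,0,0],30],[[0,0,0.45],[0,0,0],30]]}}

```text
time_s: 21.92
eef_pos: [593.6, -174.8, 92.8]
ee_rot: [0.0, 0.707, 0.707, -0.0]
force: [-1.5, 0.8, 3.7]
grip_width: 0.508
grip_force: 40.8
```

Contact with the board. Next I release and then back away for an overhead check.

Emit:
{"method": "step_arm", "body": {"increments": [[[0,0,0],[0,0,0],60],[[0,0,0],[0,0,0],80],[[0,0,0],[0,0,0],100],[[0,0,0],[0,0,0],100],[[0,0,-3],[0,0,0],100],[[0,0,-7],[0,0,0],100],[[0,0,-10.5],[0,0,0],100],[[0,0,-10.5],[0,0,0],100]]}}

```text
time_s: 22.92
eef_pos: [594.5, -175.1, 200.1]
ee_rot: [0.003, 0.707, 0.707, 0.001]
force: [-0.9, 0.3, 0.8]
grip_width: 1.003
grip_force: 0.0
```

Emit:
{"method": "step_arm", "body": {"increments": [[[0,-4,0],[0,0,0],100],[[0,-8.5,0],[0,0,0],100],[[0,-13,0],[0,0,0],100],[[0,-17.5,0],[0,0,0],100],[[0,-22,0],[0,0,0],100],[[0,-25,0],[0,0,0],100],[[0,-25,0],[0,0,0],100],[[0,-25,0],[0,0,0],100]]}}

```text
time_s: 23.92
eef_pos: [343.9, -174.9, 197.0]
ee_rot: [-0.0, 0.707, 0.707, 0.0]
force: [-0.3, 0.6, -0.5]
grip_width: 0.999
grip_force: 0.0
```

Run:
```python
from rig import ctrl
from h import *
t=ctrl.capture("top");c=ctrl.capture("scene");im=t["img"].copy()
ctr=np.array([602.5,-61]);th=np.radians(-4.35);a=np.array([-np.sin(th),np.cos(th)])
for y,z in ((114,107),(38,123),(-38,122),(-114,123)): cv2.drawMarker(im,tuple(int(round(v)) for v in proj(t,[[*(ctr+a*y),z]])[0]),(255,0,255),0,5,1)
A=cv2.resize(im[150:310,170:490],None,fx=2.4,fy=2.4,interpolation=cv2.INTER_CUBIC)[:384,:768]
B=cv2.resize(c["img"][100:400,150:450],(200,200))
B=cv2.copyMakeBorder(B,0,0,0,568,0);cv2.imwrite("pics/end.png",cv2.vconcat([A,B])[:,:,::-1]);s=ctrl.sense();print(s["eef_pos"],s["force"])
```

```text
[ 344.07002557 -174.85033525  197.00882402] [ 0.93159161 -0.24409886 -0.26061171]
```

View pics/end.png

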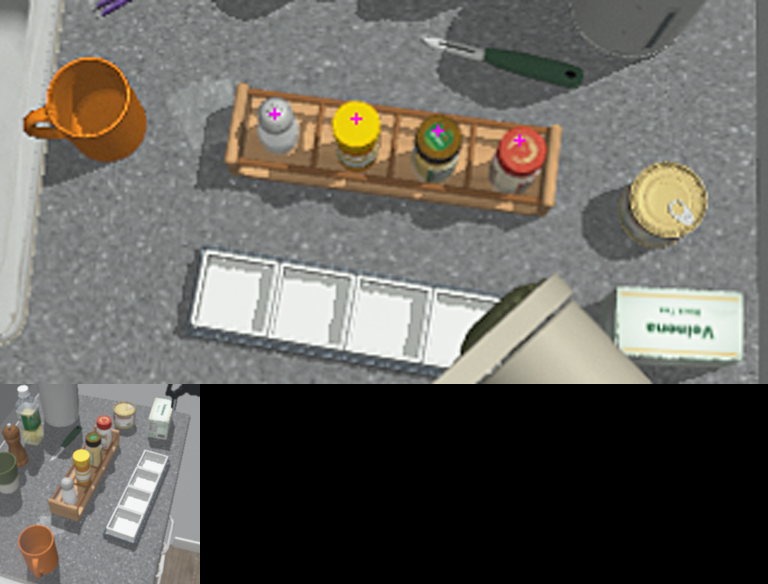

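The end view shows all four seasonings upright in the oak pockets in the order salt, yellow, dark, red at (276,115), (356,124), (438,135) and (520,150). The tin, carton and mug are where they were, and the gripper is clear.

```bash
python3 -c "
from rig import ctrl
print(ctrl.finish_job())"
```

```text
the job is handed in; nothing more can be done
None
```

I moved all four seasonings upright into the oak rack in their old order (salt, yellow, dark, red from left to right), left the tin, carton and mug in place, and handed the job in at about 24 s of the 77 s allowed; no verdict came back.

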